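# Register a printing stamp in the corner of the fences

### The arm

A 6-joint arm with a two-finger parallel gripper is mounted at the origin on the work surface. World frame = base frame: x ahead of the robot, y to its left, z up, the work surface at z = 0. Lengths are in mm, angles in degrees, forces in N, time in s.
With the tool pointing down it reaches from about 250 to 775 mm from the base axis. Payload 8.9 kg.
Tool frame: the origin (TCP) lies at the very end of the fingers, on their centre line; the grasp point (between the pads) lies 19 mm behind it; y points along the fingers, x is the direction in which the jaws open and shut, and the axes are right-handed (so a half turn about y gives the same grasp; the last joint's range is limited). The gripper opens to 85 mm and grips with 20 to 120 N. Pads are 22 mm wide; open, the fingers measure 114 mm over their backs; the gripper's body (76 mm by 85 mm) begins 54 mm behind the grasp point. The pads swing forward as they close: fully open they stand 13 mm farther back than shut.
Start: joints at [64.784, 16.656, -8.789, 64.555, 0, 82.019], TCP at [155.543, 501.428, 231.305] pointing down, gripper open.
Joint ranges: [-144.48, 144.48], [-52.06, 99.96], [-74.48, 78.29], [-112.23, 115.85], [-86.99, 84.42], [-180, 180]. Speed limits (degrees/s): [127.2, 127.2, 159.86, 180, 180, 180].

### API

Orientations are given as [roll, pitch, yaw] about the fixed x, y, z axes, in that order (R = Rz(yaw) Ry(pitch) Rx(roll)).
In Python, from rig import r, cams gives the robot as it stands.
- The arm moves only by the tool drive_tool, never from a script. Its argument "plan" is a list of rows, each a list of 7 numbers: the turn, a rotation vector about the tool's x, y, z in rad, then the shift along the tool's x, y, z in mm, then the closure, from 0 (fully open) to 1 (shut). In form: [[wx, wy, wz, x, y, z, hand], ...]. A call has exactly 8 rows; each row is the pose to reach, as a shift and turn from the pose commanded when the call began, along the tool's axes at that moment; what a row does not reach only later rows make up. A row lasts 1/12 s, in which the tool goes at most 41.7 mm and 7.16 degrees, less where a joint would pass 70% of its speed; a pose out of reach is approached as far as the arm can. A call with a gripper value outside its range is refused whole. The fingers move at their own pace and stop on an object; the grip force is fixed at half the most. Time passes only in rows, so rows that repeat a pose let the fingers close, or fill a call up. It gives the time, the measured TCP pose, the force and the opening at its end, in the units of the state.
- r.observe(): the state, without advancing time (a new reading comes with each control period).
- cams.snapshot(name): name is "scene" or "top" or "wrist"; returns (picture, depth): 384x512x3 uint8, blue, green, red; 384x512 float32, mm along the optical axis (not along the pixel's ray), 0 where there is no reading.
- cams.camera_info(name): a dict with "mtx" (3x3 intrinsics, pixels), "rvec" (rotation vector, rad) and "tvec" (3), from world to camera coordinates, as OpenCV has them. Camera axes: x right, y down, z forward; pixel columns grow to the right and rows downward; lengths in mm; the calibration is good to about 2 mm. A picture is of the moment at which its call begins: read the wrist's pose just before it. camera_info takes no time and is no camera call; for the wrist camera it gives the pose at the moment of the call.
- r.close_job(): hands the job in, once; it reports no verdict.
The state is a dict: "clock": time; "qpos": joint angles; "joint_velocities": joint speeds; "tau": joint torques, N m; "tcp_pos": TCP position; "tcp_rot": TCP orientation; "ft_force": force on the tool from outside, world axes, zero at the start; "wrist_torque": the same for the moment, N m; "finger_gap": finger opening in mm.
Only numpy, scipy, OpenCV 4.12 (cv2) and the standard library are available. Lean on these libraries where they do the work, as an engineer would, in place of code of your own. Each camera call takes 0.05 s, during which the arm holds its last target. There are 200 camera calls.

### The job

Lift the blue-handled rectangular stamp out of the steel tray and set it flat on the white registration board, inside the corner of the two wooden fences, with its long side along the long fence (either way round). Press it gently but firmly against both fences at once, and finish while still gripping it and holding it pressed there, as for making a print. Leave the other stamp, the jar, the brush pot and the spatula where they are.

Things in the scene. Friction and masses are not known exactly. Their poses are not given: they have to be found in the camera images.
- stamp: Printing stamp to use: light wooden block 90 (x) x 60 (y) x 28 (z) mm with a thin copper edge at its foot, and on top a solid upright blue rib handle 70 mm long (along x), 22 mm thick (along y), centred, from 28 to 74 mm above the underside. About 0.24 kg (0.17 to 0.34). Loose. Origin: centre of the underside, z up. It starts standing in the tray.
- round_stamp: The other stamp, to be left alone: round wooden block, 76 mm diameter, 28 mm high, with a yellow rib handle of the same shape as the blue one, along its x. Loose, standing in the same tray about 125 mm from the first; which of the two is at which end varies. Origin: centre of the underside.
- tray: Fixed open steel tray, outside 170 (x) x 270 (y) x 16 (z) mm, walls and floor 4 mm thick. Origin: centre of the underside, z up; the stamps stand 4 mm above it, one towards +y and one towards -y. The tray may be on the robot's left or right.
- jig: Fixed white registration board 230 x 230 mm, 12 mm thick, on the table, turned by up to about 0.5 rad. Origin: centre of the underside, z up. Two dark wooden fences on it stand 26 mm high above the board and form a corner: the long one's inner face is the plane x = +60 mm of this frame, the short one's the plane y = +60 mm. The corner is towards +x, +y; the sides towards -x and -y are open.
- fence_long: Long fence, fixed on the board: 20 (x) x 170 (y) x 26 (z) mm, axes as the board's. Origin: centre of its underside, on the board's top. The stamp's long side goes against its -x face.
- fence_short: Short fence, fixed on the board: 110 (x) x 20 (y) x 26 (z) mm, axes as the board's. Origin: centre of its underside, on the board's top. The stamp's short side goes against its -y face. The stamp drags on the board, so pressed down hard it can stall short of a fence; some 10 to 20 N towards each fence is a good push, 60 N far too much.
- seat (a point): Point on the board's top where the centre of the stamp's underside is when its long side touches the long fence and its short side the short fence: 30, 15, 12 mm in the board's frame, axes as the board's (so the stamp's x axis then lies along this frame's y, either way round).
- jar: Bystander: closed amber glass jar with a white lid, 56 mm diameter, 75 mm high, loose, on the table beyond the work. Origin: centre of the underside.
- brush_pot: Bystander: white pot of brushes, 80 mm diameter, about 180 mm high with the brushes, loose, on the table beyond the work. Origin: centre of the underside.
- spatula: Bystander: wooden spatula 225 mm long, 45 mm wide, 9 mm thick, lying loose on the table beyond the work. Origin: near the middle of its underside, x along it.
Things that resemble listed ones, but are neither listed nor needed, are in the scene too. What is shaped like the stamp but red is not meant.

How it is judged:
By the outcome, as a careful person would: the job done as asked, in the order asked, and still so for the second after the job is handed in, while the arm keeps its last pose, push and grip.
It also fails if it takes over 58 s, if anything falls off the work surface, if the arm or the gripper's body presses on something with over 40 N, if the wrist force passes 120 N, or if a joint passes its speed limit or range.

## Working session

There is one attempt and no reset: what is moved stays moved. The work goes in short steps, Python scripts to look and compute and a tool call to move; the robot and the scene stay as the last step left them, time stands still between calls to the robot, and variables do not carry over. Pictures are saved under pics/ and viewed, about 8 in all and at most 12, crops included, and the job is handed in when it is done.

Besides the shell and the picture viewer there is one more tool, called after "Emit:" in YAML: its name, and indented under it one key for each argument. drive_tool: Moves the arm, as the interface text tells. Its arguments: {"type":"object","properties":{"plan":{"type":"array"}},"required":["plan"]}

```bash
mkdir -p pics; ls; python3 - <<'E'
from rig import r,cams
import cv2,numpy as np
print(r.observe())
for n in("top","scene"):
    p,d=cams.snapshot(n); cv2.imwrite(f"pics/{n}0.png",p); np.save(f"pics/{n}0.npy",d)
    i=cams.camera_info(n); R=cv2.Rodrigues(np.array(i["rvec"]))[0]; print(n,i["mtx"],(-R.T@np.array(i["tvec"]).ravel()))
E
```

```text
pics
{'clock': 0.0, 'qpos': array([ 6.47842457e+01,  1.66909597e+01, -8.83187941e+00,  6.45533265e+01,
        1.75676355e-03,  8.20177164e+01]), 'joint_velocities': array([ 0.06828197, -0.0314534 ,  0.03617778, -0.14015596, -0.02156417,
       -0.03955117]), 'tau': array([-5.70686516e-04, -5.37142861e+01,  3.31378019e+01,  1.57915108e-02,
       -2.06232130e-04, -2.70411363e-06]), 'tcp_pos': array([155.34735596, 501.03325687, 230.70859911]), 'tcp_rot': array([-8.99876834e+01,  7.51837603e-02,  7.27665362e+01]), 'ft_force': array([-0.36872201,  0.58284862,  0.32978512]), 'wrist_torque': array([-0.02796858, -0.02592435, -0.00253743]), 'finger_gap': 85.2608479113403}
top [[474.70148694   0.         256.99638518]
 [  0.         474.70148694 200.20803966]
 [  0.           0.           1.        ]] [ 518.47896644   31.32261137 1033.11771367]
scene [[463.42831634   0.         246.23265636]
 [  0.         463.42831634 197.85922414]
 [  0.           0.           1.        ]] [1159.03635862  427.95073273 1046.9148878 ]
```

View pics/top0.png

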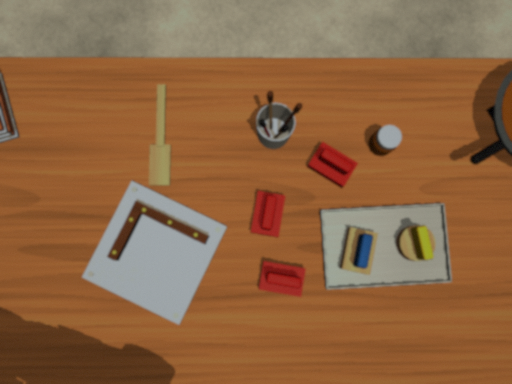

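View pics/scene0.png

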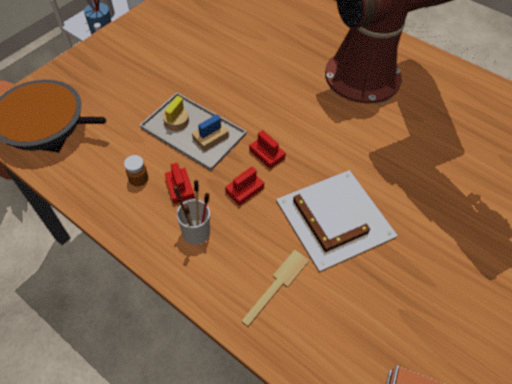

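Top view: blue stamp near (358,250), yellow round stamp (417,243), jig near (155,252) with the fence corner near (138,207) and the long fence running to (208,240). I'll enlarge both areas.

```bash
python3 - <<'E'
import cv2,numpy as np
p=cv2.imread("pics/top0.png")
a=cv2.resize(p[175:330,78:233],None,fx=5,fy=5,interpolation=cv2.INTER_CUBIC)[:600]
b=cv2.resize(p[215:285,330:400],None,fx=8,fy=8,interpolation=cv2.INTER_CUBIC)
cv2.imwrite("pics/cj.png",cv2.resize(p[175:325,78:238],None,fx=4,fy=4,interpolation=cv2.INTER_CUBIC)); cv2.imwrite("pics/cs.png",b)
E
```

```text
(no output)
```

View pics/cj.png

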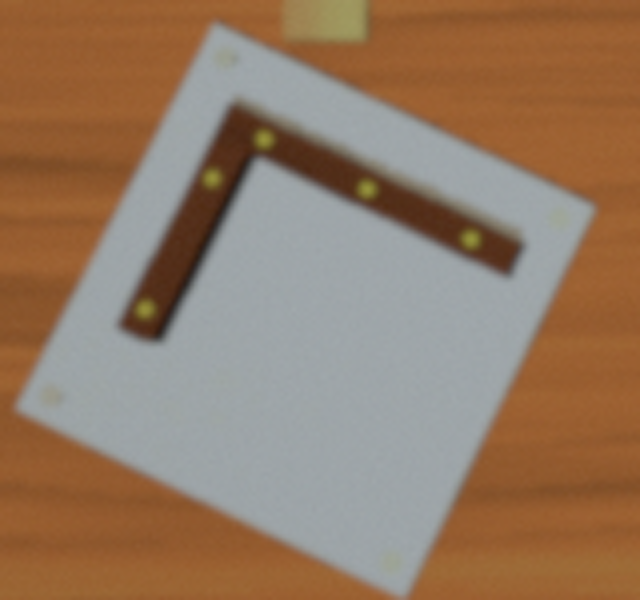

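View pics/cs.png

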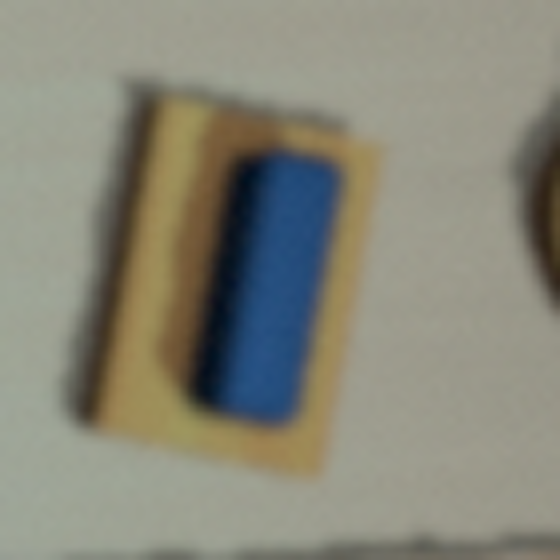

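Jig board corners (crop px): (214,22), (596,206), (405,600), (15,408). Handle top corners: (265,152), (342,165), (297,420), (218,408). Block top TR (383,148), BR (318,475).

```bash
cat > h.py <<'E'
import cv2,numpy as np
from rig import r,cams
def ray(n,uv,z,info=None):
    i=info or cams.camera_info(n); R=cv2.Rodrigues(np.array(i["rvec"]))[0]; t=np.array(i["tvec"]).ravel()
    uv=np.atleast_2d(uv).astype(float); d=np.c_[uv,np.ones(len(uv))]@np.linalg.inv(i["mtx"]).T@R; c=-R.T@t
    return c+d*((z-c[2])/d[:,2])[:,None]
E
python3 - <<'E'
from h import *
cr=lambda a,s,o:(np.array(a)+.5)/s-.5+o
J=ray("top",cr([(214,22),(596,206),(405,600),(15,408)],4,(78,175)),12)
print(J.round(1)); c=J.mean(0);print("c",c)
for i in range(4):
    v=J[(i+1)%4]-J[i];print(np.linalg.norm(v),np.degrees(np.arctan2(v[1],v[0]))%90)
F=ray("top",cr([(254,157),(510,275),(158,340)],4,(78,175)),38);print("fence inner corner, long end, short end",F.round(1))
H=ray("top",cr([(265,152),(342,165),(297,420),(218,408)],8,(330,215)),78)
print(H.round(1),H.mean(0))
for i in range(4):
    v=H[(i+1)%4]-H[i];print(np.linalg.norm(v),np.degrees(np.arctan2(v[1],v[0]))%180)
B=ray("top",cr([(157,98),(383,148),(318,475),(105,430)],8,(330,215)),32);print(B.round(1),B.mean(0))
from scipy.spatial.transform import Rotation as T
o=r.observe();print(T.from_euler('xyz',o['tcp_rot'],degrees=True).as_matrix().round(3))
d=np.load("pics/top0.npy");print(d[250,363],d[250,300],d[270,150])
# camera on wrist relative to tcp
i=cams.camera_info("wrist");R=cv2.Rodrigues(np.array(i["rvec"]))[0];print("wristcam",-R.T@np.ravel(i["tvec"]),R.round(2))
E
```

```text
[[671.9 276.4  12. ]
 [571.3  70.5  12. ]
 [365.4 170.6  12. ]
 [466.7 376.3  12. ]]
c [518.83675155 223.44025013  12.        ]
229.11278579671983 63.968573411263904
228.93479437246356 64.07067185271595
229.33291713559143 63.78778363780554
228.2108785629497 64.01601501674818
fence inner corner, long end, short end [[596.6 247.9  38. ]
 [534.3 114.2  38. ]
 [502.1 295.4  38. ]]
[[ 551.2 -206.6   78. ]
 [ 547.8 -226.    78. ]
 [ 484.1 -212.6   78. ]
 [ 487.3 -192.7   78. ]] [ 517.60256234 -209.47266663   78.        ]
19.757264251645427 80.0823500460765
65.11559639234274 168.05830831160452
20.07549809329493 80.99324716876569
65.44640434148724 167.79196769453753
[[ 567.3 -189.7   32. ]
 [ 553.7 -249.5   32. ]
 [ 468.1 -229.4   32. ]
 [ 480.3 -173.5   32. ]] [ 517.32614356 -210.53183809   32.        ]
[[ 0.296 -0.    -0.955]
 [ 0.955 -0.001  0.296]
 [-0.001 -1.     0.   ]]
957.58344 1028.5697 1010.2988
wristcam [ 77.85058358 526.07037907 373.55971056] [[ 0.3   0.96 -0.  ]
 [ 0.9  -0.28  0.32]
 [ 0.31 -0.1  -0.95]]
```

Emit:
drive_tool:
  plan:
    - [0, 0, 0, -11, 0, -10, 0]
    - [0, 0, 0, -32, 2, -31, 0]
    - [0, 0, 0, -60, 4, -59, 0]
    - [0, 0, 0, -90, 6, -87, 0]
    - [0, 0, 0, -118, 8, -115, 0]
    - [0, 0, 0, -147, 10, -143, 0]
    - [0, 0, 0, -176, 10, -171, 0]
    - [0, 0, 0, -204, 10, -199, 0]

```text
clock: 0.77
tcp_pos: [285.1, 245.7, 221.1]
tcp_rot: [-90.0, 0.0, 72.8]
ft_force: [1.7, 0.4, 1.5]
finger_gap: 85.2
```

Emit:
drive_tool:
  plan:
    - [0, 0, 0, -28, 0, -28, 0]
    - [0, 0, 0, -57, 0, -56, 0]
    - [0, 0, 0, -86, 0, -84, 0]
    - [0, 0, 0, -115, 0, -112, 0]
    - [0, 0, 0, -144, 0, -140, 0]
    - [0, 0, 0, -172, 0, -168, 0]
    - [0, 0, 0, -200, 0, -196, 0]
    - [0, 0, 0, -224, 0, -218, 0]

```text
clock: 1.43
tcp_pos: [427.9, -33.6, 221.2]
tcp_rot: [-90.0, 0.0, 72.7]
ft_force: [0.7, 1.0, 0.6]
finger_gap: 85.2
```

Emit:
drive_tool:
  plan:
    - [0, -0.02, 0, -24, 0, -23, 0]
    - [0, -0.04, 0, -50, 0, -48, 0]
    - [0, -0.06, 0, -76, 0, -73, 0]
    - [0, -0.09, 0, -102, 0, -98, 0]
    - [0, -0.09, 0, -122, 0, -118, 0]
    - [0, -0.09, 0, -136, 0, -131, 0]
    - [0, -0.09, 0, -144, 0, -139, 0]
    - [0, -0.09, 0, -144, 0, -139, 0]

```text
clock: 2.1
tcp_pos: [517.5, -211.2, 220.6]
tcp_rot: [-90.0, 0.0, 77.8]
ft_force: [-0.4, 0.7, 0.2]
finger_gap: 85.3
```

```bash
python3 - <<'E'
from h import *
o=r.observe();print(o['tcp_pos'],o['tcp_rot'],o['clock'])
i=cams.camera_info("wrist");p,d=cams.snapshot("wrist");np.savez("pics/w1.npz",d=d,**{k:np.array(v) for k,v in i.items()})
cv2.imwrite("pics/w1.png",p)
E
```

```text
[ 517.5496115  -211.17073813  220.60065599] [-8.99716648e+01  1.96741312e-03  7.78275328e+01] 2.1
```

View pics/w1.png

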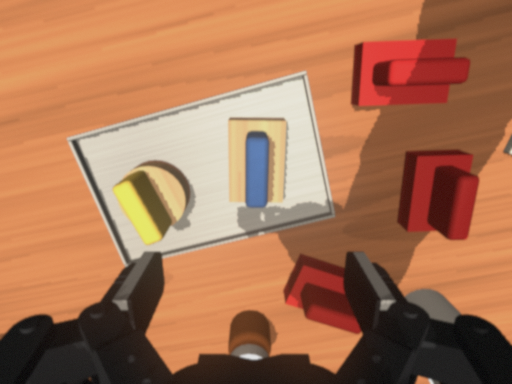

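Wrist view: the handle top spans about (246–269, 132–206), axis upright in the image, i.e. aligned with the jaws' closing direction; the round stamp is at (150,205), well clear of it.

```bash
python3 - <<'E'
from h import *
f=np.load("pics/w1.npz");i={k:f[k] for k in("mtx","rvec","tvec")}
H=ray("",[(246,133),(269,133),(269,206),(246,206)],78,i);print(H.round(1),H.mean(0))
B=ray("",[(229,119),(286,119),(285,202),(229,202)],32,i);print(B.round(1),B.mean(0))
E
```

```text
[[ 478.6 -209.3   78. ]
 [ 483.  -189.1   78. ]
 [ 552.  -202.9   78. ]
 [ 547.4 -224.7   78. ]] [ 515.25334752 -206.49252099   78.        ]
[[ 467.5 -225.8   32. ]
 [ 479.8 -168.5   32. ]
 [ 569.5 -185.9   32. ]
 [ 556.2 -247.3   32. ]] [ 518.2560445  -206.89729844   32.        ]
```

Emit:
drive_tool:
  plan:
    - [0, 0, 0, 1, 12, 0, 0]
    - [0, 0, 0, 2, 37, 0, 0]
    - [0, 0, 0, 2.5, 67, 0, 0]
    - [0, 0, 0, 2.5, 97, 0, 0]
    - [0, 0, 0, 2.5, 127, 0, 0]
    - [0, 0, 0, 2.5, 150, 0, 0]
    - [0, 0, 0, 2.5, 167, 0, 0]
    - [0, 0, 0, 2.5, 176, 0, 0]

```text
clock: 2.82
tcp_pos: [515.8, -204.9, 43.4]
tcp_rot: [-89.8, -0.1, 78.0]
ft_force: [-0.2, -0.4, -0.2]
finger_gap: 85.5
```

Emit:
drive_tool:
  plan:
    - [0, 0, 0, 0, 2, 0, 0.3]
    - [0, 0, 0, 0, 2, 0, 0.6]
    - [0, 0, 0, 0, 2, 0, 1]
    - [0, 0, 0, 0, 2, 0, 1]
    - [0, 0, 0, 0, 2, 0, 1]
    - [0, 0, 0, 0, 2, 0, 1]
    - [0, 0, 0, 0, 2, 0, 1]
    - [0, 0, 0, 0, 2, 0, 1]

```text
clock: 3.48
tcp_pos: [518.3, -207.6, 44.3]
tcp_rot: [-90.1, 0.0, 77.9]
ft_force: [-1.2, -0.1, 7.3]
finger_gap: 20.9
```

Emit:
drive_tool:
  plan:
    - [0, 0, 0, 0, 0, 0, 1]
    - [0, 0, 0, 0, 0, 0, 1]
    - [0, 0, 0, 0, -4, 0, 1]
    - [0, 0, 0, 0, -12, 0, 1]
    - [0, 0, 0, 0, -24, 0, 1]
    - [0, 0, 0, 0, -40, 0, 1]
    - [0, 0, 0, 0, -58, 0, 1]
    - [0, 0, 0, 0, -75, 0, 1]

```text
clock: 4.15
tcp_pos: [517.4, -207.1, 119.6]
tcp_rot: [-90.0, -0.0, 77.9]
ft_force: [0.2, -1.0, -1.8]
finger_gap: 21.6
```

Emit:
drive_tool:
  plan:
    - [0, 0, 0, 0, -17, 0, 1]
    - [0, 0, 0, 0, -34, 0, 1]
    - [0, 0, 0, 0, -50, 0, 1]
    - [0, 0, 0, 0, -62, 0, 1]
    - [0, 0, 0, 0, -70, 0, 1]
    - [0, 0, 0, 0, -75, 0, 1]
    - [0, 0, 0, 0, -75, 0, 1]
    - [0, 0, 0, 0, -75, 0, 1]

```text
clock: 4.82
tcp_pos: [517.4, -207.1, 193.0]
tcp_rot: [-90.0, -0.0, 77.9]
ft_force: [0.4, 0.2, -2.5]
finger_gap: 21.4
```

```bash
python3 - <<'E'
from h import *
o=r.observe();print(o['tcp_pos'],o['tcp_rot'],o['ft_force'],o['wrist_torque'],o['clock'])
i=cams.camera_info("wrist");p,d=cams.snapshot("wrist");cv2.imwrite("pics/w2.png",p)
E
```

```text
[ 517.42201807 -207.07487808  192.98722267] [-8.99741227e+01 -9.89694346e-03  7.79215535e+01] [ 0.37226927  0.17111382 -2.52858113] [-0.02833922 -0.07157334 -0.01734515] 4.8167
```

View pics/w2.png

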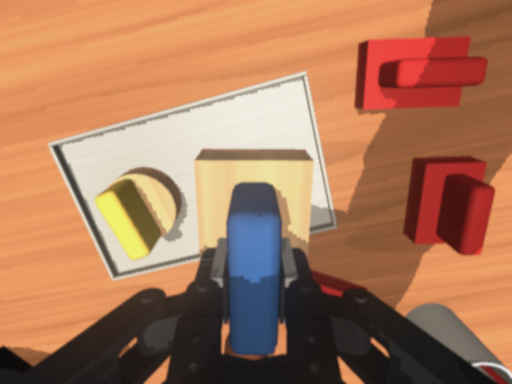

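Stamp is held square in the jaws (handle 230–280, 185–350), and the round stamp hasn't moved. Next I carry it over to the jig, turning +76°.

Emit:
drive_tool:
  plan:
    - [0, -0.04, 0, 8, 0, 2, 1]
    - [0, -0.11, 0, 27, 0, 5, 1]
    - [0, -0.2, 0, 55, 0, 11, 1]
    - [0, -0.29, 0, 85, 0, 17, 1]
    - [0, -0.38, 0, 115, 0, 22, 1]
    - [0, -0.47, 0, 145, 0, 28, 1]
    - [0, -0.56, 0, 175, 0, 34, 1]
    - [0, -0.66, 0, 206, 0, 40, 1]

```text
clock: 5.53
tcp_pos: [520.9, 4.0, 192.5]
tcp_rot: [-89.9, -0.0, 116.0]
ft_force: [1.1, -0.3, -1.6]
finger_gap: 21.1
```

Emit:
drive_tool:
  plan:
    - [0, -0.1, 0, 28, 0, -14, 1]
    - [0, -0.2, 0, 56, 0, -28, 1]
    - [0, -0.3, 0, 84, 0, -42, 1]
    - [0, -0.4, 0, 112, 0, -57, 1]
    - [0, -0.5, 0, 140, 0, -71, 1]
    - [0, -0.59, 0, 165, 0, -84, 1]
    - [0, -0.65, 0, 181, 0, -92, 1]
    - [0, -0.667, 0, 189, 0, -96, 1]

```text
clock: 6.2
tcp_pos: [525.2, 216.8, 192.3]
tcp_rot: [-90.0, -0.1, 154.2]
ft_force: [-0.7, -0.1, -2.6]
finger_gap: 21.2
```

Emit:
drive_tool:
  plan:
    - [0, 0, 0, 0, 5, 0, 1]
    - [0, 0, 0, 0, 15, 0, 1]
    - [0, 0, 0, 0, 30, 0, 1]
    - [0, 0, 0, 0, 45, 0, 1]
    - [0, 0, 0, 0, 56, 0, 1]
    - [0, 0, 0, 0, 60, 0, 1]
    - [0, 0, 0, 0, 60, 0, 1]
    - [0, 0, 0, 0, 60, 0, 1]

```text
clock: 6.87
tcp_pos: [526.0, 213.6, 133.2]
tcp_rot: [-90.0, -0.0, 153.8]
ft_force: [0.0, -1.2, -1.3]
finger_gap: 21.5
```

```bash
python3 - <<'E'
from h import *
o=r.observe();print(o['tcp_pos'],o['tcp_rot'],o['ft_force'],o['clock'],o['finger_gap'])
i=cams.camera_info("wrist");p,d=cams.snapshot("wrist");np.savez("pics/w3.npz",d=d,**{k:np.array(v) for k,v in i.items()});cv2.imwrite("pics/w3.png",p)
p,d=cams.snapshot("top");cv2.imwrite("pics/top3.png",p);np.save("pics/top3.npy",d)
E
```

```text
[526.04887712 213.62923519 133.1920386 ] [-8.99732796e+01 -1.44181714e-02  1.53849051e+02] [ 0.04514107 -1.2347941  -1.26942744] 6.8667 21.495608860417832
```

View pics/w3.png

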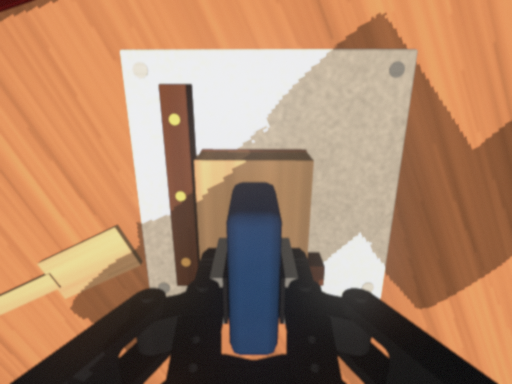

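Held stamp is parallel to the fence and board edges. The long fence is at (160–195, 85–285), left of the stamp with a gap, and the short fence shows at (316,265). Checking numerically.

```bash
python3 - <<'E'
from h import *
f=np.load("pics/w3.npz");i={k:f[k] for k in("mtx","rvec","tvec")}
a=np.radians(-26);X=np.array([np.cos(a),np.sin(a)]);Y=np.array([-X[1],X[0]]);c=np.array([518.8,223.4])
L=lambda P:np.c_[(P[:,:2]-c)@X,(P[:,:2]-c)@Y].round(1)
print("board corners z12",L(ray("",[(121,50),(416,50)],12,i)))
print("fence inner top z38",L(ray("",[(189,85),(195,190)],38,i)))
print("fence outer top z38",L(ray("",[(160,85),(178,285)],38,i)))
print("stamp bottom",L(ray("",[(203,150),(307,150)],93.5,i)))
print("stamp top",L(ray("",[(195,160),(313,160)],121.5,i)))
print("tcp",L(np.array([[526.05,213.63,0]])))
d=f["d"];print([d[y,x] for y,x in((170,210),(170,300),(220,205),(220,305))],d[100,230])
E
```

```text
board corners z12 [[ 113.3 -111.5]
 [-112.8 -110.9]]
fence inner top z38 [[ 57.8 -86. ]
 [ 58.4  -6.9]]
fence outer top z38 [[ 78.5 -86.1]
 [ 78.9  81.6]]
stamp bottom [[ 41.3 -50.3]
 [-19.4 -50.1]]
stamp top [[ 41.  -50.9]
 [-17.9 -50.7]]
tcp [[10.8 -5.6]]
[np.float32(160.31212), np.float32(160.42046), np.float32(167.94534), np.float32(169.46457)] 253.50064
```

Emit:
drive_tool:
  plan:
    - [0, 0, 0, 0, 8, 0, 1]
    - [0, 0, 0, 0, 22, 0, 1]
    - [0, 0, 0, 0, 38, 0, 1]
    - [0, 0, 0, 0, 54, 0, 1]
    - [0, 0, 0, 0, 66, 0, 1]
    - [0, 0, 0, 0, 74, 0, 1]
    - [0, 0, 0, 0, 77, 0, 1]
    - [0, 0, 0, 0, 77, 0, 1]

```text
clock: 7.63
tcp_pos: [525.8, 214.5, 55.8]
tcp_rot: [-90.0, -0.0, 154.0]
ft_force: [-0.4, -1.0, -0.9]
finger_gap: 21.0
```

Emit:
drive_tool:
  plan:
    - [0, 0, 0, 0, 0.5, 0, 1]
    - [0, 0, 0, 0, 1, 0, 1]
    - [0, 0, 0, 0, 1.5, 0, 1]
    - [0, 0, 0, 0, 2, 0, 1]
    - [0, 0, 0, 0, 2.5, 0, 1]
    - [0, 0, 0, 0, 3, 0, 1]
    - [0, 0, 0, 0, 3, 0, 1]
    - [0, 0, 0, 0, 3, 0, 1]

```text
clock: 8.3
tcp_pos: [526.0, 214.6, 53.3]
tcp_rot: [-90.0, -0.0, 154.0]
ft_force: [-0.2, 0.2, -2.0]
finger_gap: 20.9
```

Emit:
drive_tool:
  plan:
    - [0, 0, 0, 0, 0.3, 0, 1]
    - [0, 0, 0, 0, 0.6, 0, 1]
    - [0, 0, 0, 0, 0.9, 0, 1]
    - [0, 0, 0, 0, 1.2, 0, 1]
    - [0, 0, 0, 0, 1.5, 0, 1]
    - [0, 0, 0, 0, 1.5, 0, 1]
    - [0, 0, 0, 0, 1.5, 0, 1]
    - [0, 0, 0, 0, 1.5, 0, 1]

```text
clock: 8.97
tcp_pos: [526.1, 214.5, 52.3]
tcp_rot: [-90.0, 0.0, 154.0]
ft_force: [-2.0, -1.9, 5.8]
finger_gap: 20.9
```

Emit:
drive_tool:
  plan:
    - [0, 0, 0, -1, -0.4, -1, 1]
    - [0, 0, 0, -3, -0.4, -4, 1]
    - [0, 0, 0, -6, -0.4, -7, 1]
    - [0, 0, 0, -9, -0.4, -10, 1]
    - [0, 0, 0, -11, -0.4, -13, 1]
    - [0, 0, 0, -13, -0.4, -15, 1]
    - [0, 0, 0, -14, -0.4, -16, 1]
    - [0, 0, 0, -14, -0.4, -16, 1]

```text
clock: 9.63
tcp_pos: [546.3, 223.1, 52.3]
tcp_rot: [-90.0, 0.0, 154.0]
ft_force: [-1.3, -0.9, 5.4]
finger_gap: 21.2
```

Emit:
drive_tool:
  plan:
    - [0, 0, 0, -0.5, 0, -0.4, 1]
    - [0, 0, 0, -1, 0, -0.8, 1]
    - [0, 0, 0, -1.5, 0, -1.2, 1]
    - [0, 0, 0, -2, 0, -1.6, 1]
    - [0, 0, 0, -2.5, 0, -2, 1]
    - [0, 0, 0, -3, 0, -2.4, 1]
    - [0, 0, 0, -3, 0, -2.5, 1]
    - [0, 0, 0, -3, 0, -2.5, 1]

```text
clock: 10.3
tcp_pos: [549.6, 223.9, 52.3]
tcp_rot: [-90.0, -0.0, 154.0]
ft_force: [-3.6, -1.3, 4.4]
finger_gap: 21.3
```

```bash
cat > s.py <<'E'
from h import *
a=np.radians(-26);X=np.array([np.cos(a),np.sin(a)]);Y=np.array([-X[1],X[0]]);c=np.array([518.8,223.4])
o=r.observe();f=o['ft_force'];p=o['tcp_pos'][:2]-c
print(o['clock'],"local",p@X,p@Y,o['tcp_pos'][2],"F",f[:2]@X,f[:2]@Y,f[2],"T",o['wrist_torque'],o['tcp_rot'],o['finger_gap'])
E
python3 s.py
```

```text
10.3 local 27.445266632701568 13.994144981042686 52.31246044993227 F -2.7079669624615357 -2.7477124144758824 4.409633982662747 T [-0.06122196  0.89205745  0.08910942] [-9.00061917e+01 -1.03109722e-02  1.53961469e+02] 21.3065381693098
```

Emit:
drive_tool:
  plan:
    - [0, 0, 0, -0.4, 0, -0.4, 1]
    - [0, 0, 0, -0.8, 0, -0.8, 1]
    - [0, 0, 0, -1.2, 0, -1.2, 1]
    - [0, 0, 0, -1.6, 0, -1.6, 1]
    - [0, 0, 0, -2, 0, -2, 1]
    - [0, 0, 0, -2, 0, -2, 1]
    - [0, 0, 0, -2, 0, -2, 1]
    - [0, 0, 0, -2, 0, -2, 1]

```text
clock: 10.97
tcp_pos: [551.7, 224.6, 52.3]
tcp_rot: [-90.0, -0.1, 154.0]
ft_force: [-6.2, -2.9, 7.6]
finger_gap: 21.6
```

```bash
python3 s.py
```

```text
10.9667 local 29.01387792111835 15.46391163805327 52.30537712877996 F -4.2630472192954585 -5.305549793392823 7.601529179799304 T [-0.23397874  1.26424857  0.13825233] [-8.99551983e+01 -5.27159817e-02  1.53957445e+02] 21.586743195202498
```

Emit:
drive_tool:
  plan:
    - [0, 0, 0, -0.3, 0, -0.3, 1]
    - [0, 0, 0, -0.6, 0, -0.6, 1]
    - [0, 0, 0, -0.9, 0, -0.9, 1]
    - [0, 0, 0, -1.2, 0, -1, 1]
    - [0, 0, 0, -1.2, 0, -1, 1]
    - [0, 0, 0, -1.2, 0, -1, 1]
    - [0, 0, 0, -1.2, 0, -1, 1]
    - [0, 0, 0, -1.2, 0, -1, 1]

```text
clock: 11.63
tcp_pos: [551.7, 224.6, 52.4]
tcp_rot: [-89.9, -0.2, 154.0]
ft_force: [-10.7, -3.8, 14.2]
finger_gap: 21.3
```

```bash
python3 s.py
```

```text
11.6333 local 29.041023160361537 15.543918855492757 52.36086031877795 F -7.910244292360079 -8.114661804762338 14.200509215837515 T [-0.63638824  2.39051952  0.12623603] [-89.85932345  -0.1569994  153.96688787] 21.32244052359785
```

Emit:
drive_tool:
  plan:
    - [0, 0, 0, 0, -0.3, 0, 1]
    - [0, 0, 0, 0, -0.7, 0, 1]
    - [0, 0, 0, -0.4, -0.7, -0.4, 1]
    - [0, 0, 0, -0.8, -0.7, -0.8, 1]
    - [0, 0, 0, -1.2, -0.7, -1.2, 1]
    - [0, 0, 0, -1.5, -0.7, -1.5, 1]
    - [0, 0, 0, -1.5, -0.7, -1.5, 1]
    - [0, 0, 0, -1.5, -0.7, -1.5, 1]

```text
clock: 12.3
tcp_pos: [551.8, 224.8, 52.5]
tcp_rot: [-89.7, -0.3, 154.0]
ft_force: [-17.7, -5.7, 15.6]
finger_gap: 21.1
```

```bash
python3 s.py
```

```text
12.3 local 29.080988962034407 15.71393084323139 52.48480362481766 F -13.438098390529136 -12.892873662873857 15.559853044133593 T [-1.01870709  3.37805303  0.08276945] [-89.70978815  -0.3057587  153.96989806] 21.070365562194684
```

```bash
python3 - <<'E'
from h import *
from scipy.spatial.transform import Rotation as T
R=T.from_euler('xyz',r.observe()['tcp_rot'],degrees=True);print((R.inv()*T.from_euler('xyz',[-90,0,154],degrees=True)).as_rotvec(), R.as_matrix().round(4))
E
```

```text
[-0.00506374 -0.00051186  0.00533782] [[-0.8986 -0.007  -0.4388]
 [ 0.4388 -0.0022 -0.8986]
 [ 0.0053 -1.      0.0051]]
```

Emit:
drive_tool:
  plan:
    - [-0.001, 0, 0.001, 0, -0.2, 0, 1]
    - [-0.002, 0, 0.002, 0, -0.4, 0, 1]
    - [-0.003, 0, 0.003, -0.2, -0.4, -0.2, 1]
    - [-0.004, 0, 0.004, -0.4, -0.4, -0.4, 1]
    - [-0.005, 0, 0.005, -0.6, -0.4, -0.6, 1]
    - [-0.005, 0, 0.005, -0.6, -0.4, -0.6, 1]
    - [-0.005, 0, 0.005, -0.6, -0.4, -0.6, 1]
    - [-0.005, 0, 0.005, -0.6, -0.4, -0.6, 1]

```text
clock: 12.97
tcp_pos: [551.9, 224.8, 52.4]
tcp_rot: [-89.9, -0.1, 154.0]
ft_force: [-17.5, -7.1, 13.8]
finger_gap: 21.2
```

```bash
python3 s.py; python3 - <<'E'
from h import *
i=cams.camera_info("wrist");p,d=cams.snapshot("wrist");q,_=cams.snapshot("top");s,_=cams.snapshot("scene")
np.savez("pics/w4.npz",d=d,**{k:np.array(v) for k,v in i.items()})
z=lambda a,f:cv2.resize(a,None,fx=f,fy=f,interpolation=cv2.INTER_CUBIC)
m=np.zeros((600,800,3),np.uint8);A=z(p[80:310,130:360],1.7);m[:A.shape[0],:A.shape[1]]=A
B=z(s[160:270,270:400],3);m[:B.shape[0],400:790]=B
C=z(q,.5);m[400:592,400:656]=C
D=z(p,.5);m[400:592,0:256]=D
cv2.imwrite("pics/m4.png",m)
E
```

```text
12.9667 local 29.118954835457867 15.706205920610689 52.417956731314746 F -12.56552953287811 -14.061511856673599 13.77111096299971 T [-1.2352546   3.93694967  0.2134727 ] [-8.99286800e+01 -8.45448691e-02  1.53971034e+02] 21.185061229432968
```

View pics/m4.png

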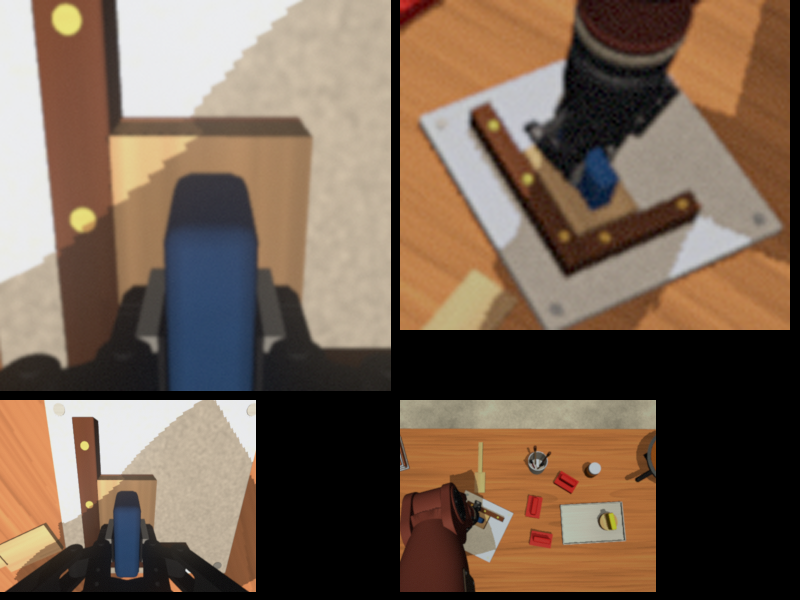

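Emit:
drive_tool:
  plan:
    - [0, 0, 0, 0, -0.3, 0, 1]
    - [0, 0, 0, 0, -0.6, 0, 1]
    - [-0.001, 0, 0.001, -0.4, -0.6, -0.3, 1]
    - [-0.002, 0, 0.002, -0.8, -0.6, -0.6, 1]
    - [-0.002, 0, 0.002, -1.2, -0.6, -0.9, 1]
    - [-0.002, 0, 0.002, -1.2, -0.6, -0.9, 1]
    - [-0.002, 0, 0.002, -1.2, -0.6, -0.9, 1]
    - [-0.002, 0, 0.002, -1.2, -0.6, -0.9, 1]

```text
clock: 13.78
tcp_pos: [551.9, 224.8, 52.5]
tcp_rot: [-89.9, -0.1, 154.0]
ft_force: [-21.3, -6.2, 13.9]
finger_gap: 21.0
```

```bash
python3 s.py
```

```text
13.7833 local 29.169848258992968 15.75933520834421 52.47398873586308 F -16.45154177479244 -14.868761362934508 13.939832365451451 T [-1.38290425  4.66483378  0.22276219] [-8.99484303e+01 -9.02159891e-02  1.53978669e+02] 21.045093654285733
```

Emit:
drive_tool:
  plan:
    - [0, 0, 0, 0, 0, 0, 1]
    - [0, 0, 0, 0, 0, 0, 1]
    - [0, 0, 0, 0, 0, 0, 1]
    - [0, 0, 0, 0, 0, 0, 1]
    - [0, 0, 0, 0, 0, 0, 1]
    - [0, 0, 0, 0, 0, 0, 1]
    - [0, 0, 0, 0, 0, 0, 1]
    - [0, 0, 0, 0, 0, 0, 1]

```text
clock: 14.45
tcp_pos: [551.9, 224.8, 52.4]
tcp_rot: [-89.9, -0.1, 154.0]
ft_force: [-20.7, -7.2, 14.1]
finger_gap: 21.1
```

```bash
python3 s.py
```

```text
14.45 local 29.136776687330148 15.744066178965937 52.4062665898416 F -15.46249283255647 -15.59852633668519 14.065981282810153 T [-1.34488687  4.60915592  0.16896784] [-8.99445388e+01 -9.65370523e-02  1.53978511e+02] 21.113804015045606
```

Forces are stable at about 15 N each, but friction on one fence could mask a stall short of the other. To test that, I'll ease the long-fence push and see whether the stamp creeps in y.

Emit:
drive_tool:
  plan:
    - [0, 0, 0, 0.7, -0.2, 0, 1]
    - [0, 0, 0, 1.4, -0.4, 0, 1]
    - [0, 0, 0, 2.1, -0.6, 0, 1]
    - [0, 0, 0, 2.8, -0.8, 0, 1]
    - [0, 0, 0, 3.3, -0.8, -0.4, 1]
    - [0, 0, 0, 3.3, -0.8, -0.8, 1]
    - [0, 0, 0, 3.3, -0.8, -0.8, 1]
    - [0, 0, 0, 3.3, -0.8, -0.8, 1]

```text
clock: 15.12
tcp_pos: [552.6, 226.9, 52.9]
tcp_rot: [-90.1, 0.2, 153.9]
ft_force: [-6.2, -6.1, -2.7]
finger_gap: 21.8
```

```bash
python3 s.py
```

```text
15.1167 local 28.87786167986037 17.992098028915038 52.899894094461246 F -2.8935540828134596 -8.193699202737486 -2.7053343131368406 T [-1.40464268  1.65860446  0.23067515] [-90.07902074   0.19523867 153.94623637] 21.77549302330928
```

It had stalled: y moved 2.2 mm further. Now the same test on the other axis: ease y, push x, with the stamp nearly weightless.

Emit:
drive_tool:
  plan:
    - [0, 0, 0, 0, 0, 0.6, 1]
    - [0, 0, 0, 0, 0, 1.2, 1]
    - [0, 0, 0, -0.4, 0, 1.6, 1]
    - [0, 0, 0, -0.8, 0, 1.6, 1]
    - [0, 0, 0, -1.2, 0, 1.6, 1]
    - [0, 0, 0, -1.6, 0, 1.6, 1]
    - [0, 0, 0, -2, 0, 1.6, 1]
    - [0, 0, 0, -2, 0, 1.6, 1]

```text
clock: 15.78
tcp_pos: [552.8, 226.5, 53.1]
tcp_rot: [-90.2, 0.0, 154.0]
ft_force: [-11.2, 1.4, -0.6]
finger_gap: 21.1
```

```bash
python3 s.py
```

```text
15.7833 local 29.175483979828368 17.72885932636583 53.10741170424614 F -10.678534409500793 -3.680633475530489 -0.607071719763172 T [0.50153978 2.72326904 0.19757781] [-9.02461260e+01  2.00693006e-02  1.54018692e+02] 21.094867148496355
```

Emit:
drive_tool:
  plan:
    - [0, 0, 0, 0.8, 0, 0, 1]
    - [0, 0, 0, 1.6, 0, 0, 1]
    - [0, 0, 0, 2, 0.3, 0, 1]
    - [0, 0, 0, 2, 0.6, 0, 1]
    - [0, 0, 0, 2, 0.9, 0, 1]
    - [0, 0, 0, 2, 1, 0, 1]
    - [0, 0, 0, 2, 1, 0, 1]
    - [0, 0, 0, 2, 1, 0, 1]

```text
clock: 16.45
tcp_pos: [552.6, 226.7, 53.0]
tcp_rot: [-90.3, 0.2, 154.0]
ft_force: [-7.6, -2.5, 3.8]
finger_gap: 21.3
```

```bash
python3 s.py
```

```text
16.45 local 28.92269953751314 17.748296215235715 53.001077741291674 F -5.725060576877964 -5.559266401663368 3.781942231283406 T [-0.46544387  2.02989188  0.289585  ] [-90.25182978   0.21785867 153.98095637] 21.29158531063447
```

Emit:
drive_tool:
  plan:
    - [0, 0, 0, 0, 0, -0.4, 1]
    - [0, 0, 0, 0, 0, -0.8, 1]
    - [0, 0, 0, 0, 0, -1.2, 1]
    - [0, 0, 0, 0, 0, -1.6, 1]
    - [0, 0, 0, 0, 0, -2, 1]
    - [0, 0, 0, 0, 0, -2.4, 1]
    - [0, 0, 0, 0, 0, -2.4, 1]
    - [0, 0, 0, 0, 0, -2.4, 1]

```text
clock: 17.12
tcp_pos: [552.6, 226.9, 53.0]
tcp_rot: [-90.0, 0.2, 153.9]
ft_force: [-13.2, -11.8, 10.2]
finger_gap: 21.2
```

```bash
python3 s.py
```

```text
17.1167 local 28.88837528308163 17.954456833515653 52.96865205923816 F -6.743512607011623 -16.376135217491896 10.18256069454343 T [-2.29867525  2.84003673  0.29652993] [-90.01258476   0.22185058 153.93062902] 21.20797965457633
```

Emit:
drive_tool:
  plan:
    - [0, 0, 0, -0.5, 0, 0, 1]
    - [0, 0, 0, -1, 0, 0, 1]
    - [0, 0, 0, -1.5, 0, 0, 1]
    - [0, 0, 0, -2, 0, 0, 1]
    - [0, 0, 0, -2.5, 0, 0, 1]
    - [0, 0, 0, -2.8, 0, 0, 1]
    - [0, 0, 0, -2.8, 0, 0, 1]
    - [0, 0, 0, -2.8, 0, 0, 1]

```text
clock: 17.78
tcp_pos: [552.9, 226.7, 52.5]
tcp_rot: [-90.0, -0.0, 154.0]
ft_force: [-19.3, -6.2, 11.8]
finger_gap: 21.0
```

```bash
python3 s.py
```

```text
17.7833 local 29.15284519566314 17.930792575192868 52.53889425272393 F -14.585762136864444 -14.061366207487453 11.7526547183828 T [-1.13396076  4.35728921  0.3538461 ] [-9.00159167e+01 -3.89327307e-02  1.53990006e+02] 21.023175332287238
```

Emit:
drive_tool:
  plan:
    - [0, 0, 0, 0, 0, 0, 1]
    - [0, 0, 0, 0, 0, 0, 1]
    - [0, 0, 0, 0, 0, 0, 1]
    - [0, 0, 0, 0, 0, 0, 1]
    - [0, 0, 0, 0, 0, 0, 1]
    - [0, 0, 0, 0, 0, 0, 1]
    - [0, 0, 0, 0, 0, 0, 1]
    - [0, 0, 0, 0, 0, 0, 1]

```text
clock: 18.45
tcp_pos: [552.9, 226.7, 52.6]
tcp_rot: [-90.0, -0.0, 154.0]
ft_force: [-20.0, -6.1, 12.1]
finger_gap: 21.7
```

```bash
python3 s.py; python3 - <<'E'
from h import *
p,d=cams.snapshot("wrist");s,_=cams.snapshot("scene")
z=lambda a,f:cv2.resize(a,None,fx=f,fy=f,interpolation=cv2.INTER_CUBIC)
m=np.zeros((600,800,3),np.uint8);A=z(p[80:310,130:360],1.7);m[:A.shape[0],:A.shape[1]]=A
B=z(s[195:255,300:370],5.7);m[:B.shape[0],400:400+B.shape[1]]=B
cv2.imwrite("pics/m5.png",m)
E
```

```text
18.45 local 29.14892713773527 17.932175794789284 52.554968463549216 F -15.299305100799673 -14.243748839441876 12.132135326737455 T [-1.15550648  4.35841583  0.28785372] [-9.00152071e+01 -3.59168367e-02  1.53991358e+02] 21.72941589201843
```

View pics/m5.png

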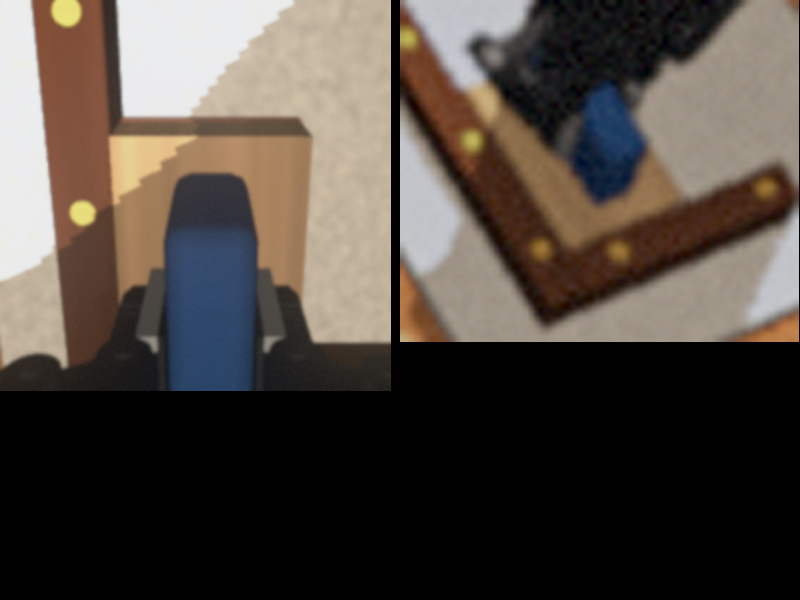

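The stamp sits flush in the corner. In the wrist crop it lies along the long fence at x≈110, and in the scene crop it shows no gap at the short fence, (575,245)–(685,200). Handing in.

```bash
python3 -c "
from rig import r
print(r.close_job())"
```

```text
the job is handed in; nothing more can be done
None
```

I lifted the blue-handled stamp out of the tray and set it flat on the board. It was pressed into the corner with its long side along the long fence, and I handed in at about 18.5 s while still gripping and pushing.

- **Last readings:** it pushed about 15 N towards the long fence, 14 N towards the short fence and 12 N down. These are wrist forces, so some of each goes into friction on the board. They and the pose held steady over the last 0.7 s of holding. The tool stayed level to within 0.05°.
- **A stall, fixed:** the first press looked finished at 15 N on each fence. Easing off the long fence showed the stamp had stuck about 2 mm short of the short fence. I eased each push in turn and re-seated it; each fence then held firm at nearly the same place with the stamp almost weightless.
- **A small disagreement:** the gripper's final position is about 3 mm past my first camera estimate of the seat along the long fence, and about 1 mm short of it across. That could be camera calibration error or the stamp shifting a little in the grip. The last pictures show no gap at either fence.
- **Other objects:** the round stamp, jar, brush pot and spatula looked unmoved by eye in the top view at about 13 s. The arm stayed at the board after that.

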